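# Clamp a pipe in the V-block with the folding hold-down

## Task

Get the pipe held ready for sawing: push it along the V-groove until its end touches the end stop. Then close the folding hold-down in the right order: with its flap still standing up, swing the arm fully in beside the groove, and only then fold the flap down over the pipe until its pad rests on it; leave the pulley and the tape measure where they are.

Things in the scene. Friction and masses are not known exactly. Their poses are not given: they have to be found in the camera images.
- v_fixture: fixed steel fixture: base plate 115 x 250 x 12 mm with a V-block 56 mm wide, its edges 40 mm high. Origin on the bench under the groove, z up. The groove runs along y from -120 to the end stop (plate 12 mm thick, 62 mm high, face at y = +90). A pipe in it has its axis at x = 0, 45 mm high, its top 61 mm high. The hold-down is on the -x side
- stop_face (a point): point on the face of the end stop where the pipe's axis meets it; 90 mm along the fixture's +y and 45 mm high
- pipe_mid (a point): centre of the loose grey steel pipe (120 mm long, 32 mm diameter, 0.12 to 0.24 kg) that lies in the groove along the fixture's y (its own y is along its length); home, its centre is 60 mm short of stop_face. At the start its end is 30 to 75 mm short of the stop
- swing_arm (a joint): hold-down's first segment: level aluminium arm (16 mm wide, 50 to 64 mm high, 132 mm long) on an upright post by the end stop. 0: points along the fixture's -x, away from the groove; grows counter-clockwise from above; 1.57 = fully in (its stop), pointing along the fixture's -y, beside the groove. Light friction (1 N at the knob); stays where left; starts at 0 to 0.5
- swing_hinge (a point): point on the upright hinge axis of the arm, 71 mm above the bench, at x = -45, y = +100 mm in the fixture's frame
- knob_mid (a point): middle of the upright black knob (18 mm diameter, 38 mm tall, from 80 to 118 mm above the bench) at the arm's free end, 125 mm from the hinge axis
- flap (a joint): second segment: plate 64 mm wide, 60 tall, 6 thick, hinged along the arm's top, its middle 57.5 mm from the arm's hinge. 0: upright; grows as it folds to the arm's leading side (the fixture's +x when the arm is in), where a 7 mm rubber pad sits near its edge. Rests on the pipe at about 1.56 (1.70 without pipe). Stays where left; 2 to 3 N at its edge moves it. Starts at -0.25 to 0.1
- flap_hinge (a point): middle of the flap's level hinge line, 71 mm above the bench
- flap_edge (a point): middle of the flap's free edge, 60 mm from the hinge line
- pulley_mid (a point): centre of a loose grey pulley, 79 mm across, 32 mm high; a bystander
- tape_mid (a point): centre of a loose yellow tape measure, 35 x 75 x 67 mm; a bystander
Mind the look-alikes: they are no part of the job. Leave any orange look-alike of the part that bears pipe_mid alone.

How it is judged:
By the outcome, as a careful person would: the job done as asked, in the order asked, and still so for the second after the job is handed in, with the robot touching nothing.
It also fails if it takes over 64 s, if anything falls off the work surface, if the arm or the gripper's body presses on something with over 40 N, if the wrist force passes 120 N, or if a joint passes its speed limit or range.

## Robot

A 6-joint arm with a two-finger parallel gripper is mounted at the origin on a cart in front of the work surface, level with it; the furniture and walls round the work are solid. World frame = base frame: x ahead of the robot, y to its left, z up, the work surface at z = 0. Lengths are in m, angles in rad, forces in N, time in s.
With the tool pointing down it reaches from about 0.3 to 0.875 m from the base axis. Payload 6.4 kg.
Tool frame: the origin (TCP) lies where the fingers leave the gripper's body, on its centre line; the fingertips stand 73 mm ahead of it and the grasp point (between the pads) lies 54 mm ahead of it; z points along the fingers, y is the line along which they close (so a half turn about z gives the same grasp; the last joint's range is limited). The gripper opens to 85 mm and grips with 20 to 120 N. Pads are 22 mm wide; open, the fingers measure 114 mm over their backs; the gripper's body (76 mm by 85 mm) begins 54 mm behind the grasp point. The pads swing forward as they close: fully open they stand 13 mm farther back than shut.
Start: joints at [1.112, 0.181, 1.607, -0, 1.354, -0.206], TCP at [0.144, 0.557, 0.304] pointing down, gripper open.
Joint ranges: [-2.99, 2.99], [-0.89, 2.07], [0.3, 2.58], [-1.14, 4.28], [0, 2.63], [-3.12, 3.12]. Speed limits (rad/s): [2.57, 2.57, 3.01, 3.14, 3.14, 3.14].

## Interface

Orientations are given as a unit quaternion [w, x, y, z].
In Python, from bench import ctrl gives the robot as it stands.
- The arm moves only by the tool carry_out, never from a script. Its argument "steps" is one flat list of numbers, 7 for each row, row after row: the shift along the tool's x, y, z in m, then the turn, a rotation vector about the tool's x, y, z in rad, then the opening, from 0 (shut) to 1 (fully open). In form: [dx, dy, dz, wx, wy, wz, claw, dx, dy, dz, wx, wy, wz, claw, ...]. A call has 1 to 20 rows; each row is the pose to reach, as a shift and turn from the pose commanded when the call began, along the tool's axes at that moment; what a row does not reach only later rows make up. A row lasts 1/10 s, in which the tool goes at most 50 mm and 8.59 degrees, less where a joint would pass 70% of its speed; a pose out of reach is approached as far as the arm can. A call with a gripper value outside its range is refused whole. The fingers move at their own pace and stop on an object; the grip force is fixed at half the most. Time passes only in rows, so rows that repeat a pose let the fingers close. It gives the time, the measured TCP pose, the force, the opening and the grip force at its end, in the units of the state.
- ctrl.get_obs(): the state, without advancing time (a new reading comes with each control period).
- ctrl.camera(name): name is "side" or "top" or "wrist"; returns the picture (420x560x3 uint8, red, green, blue); there is no depth.
- ctrl.camera_params(name): a dict with "vertical_fov" (degrees; the focal length in pixels is half the picture's height over the tangent of half this angle, whatever the lens; pixels are square), "cx", "cy" (the principal point, pixels), "cam_to_world" (4x4, takes a point from camera to world coordinates); the wrist camera has in their place "hand_eye" (4x4, takes a point from camera to tool coordinates, whose origin is the TCP and whose axes are the flange's). Camera axes: x right, y down, z forward; pixel columns grow to the right and rows downward; lengths in m; the calibration is good to about 2 mm. A picture is of the moment at which its call begins: read the wrist's pose just before it. camera_params takes no time and is no camera call.
- ctrl.hand_in(): hands the job in; it is judged then, once.
The state is a dict: "time_s": time; "q": joint angles; "dq": joint speeds; "joint_efforts": joint torques, N m; "eef_pos": TCP position; "eef_rot": TCP orientation; "wrist_force": force on the tool from outside, world axes, zero at the start; "torque": the same for the moment, N m; "opening": opening from 0.0 (shut) to 1.0 (fully open); "grasp_force": force on a finger pad.
Only numpy, scipy, OpenCV 4.12 (cv2) and the standard library are available. Lean on these libraries where they do the work, as an engineer would, in place of code of your own. Each camera call takes 0.05 s, during which the arm holds its last target. There are 200 camera calls.

## Working session

There is one attempt and no reset: what is moved stays moved. The work goes in short steps, Python scripts to look and compute and a tool call to move; the robot and the scene stay as the last step left them, time stands still between calls to the robot, and variables do not carry over. Pictures are saved under pics/ and viewed, at most 10 in all, crops included, and the job is handed in when it is done.

Besides the shell and the picture viewer there is one more tool, called after ">>>" as name(argument=value, ...) on one line, values as JSON. carry_out: Moves the arm, as the interface text tells. Its arguments: {"type":"object","properties":{"steps":{"type":"array"}},"required":["steps"]}

```bash
mkdir -p pics; python3 - <<'E'
from bench import ctrl
import cv2,numpy as np
o=ctrl.get_obs();print(o['time_s'],o['eef_pos'],o['eef_rot'],o['opening'])
for n in ['side','top']:
    cv2.imwrite(f'pics/{n}0.png',ctrl.camera(n)[:,:,::-1]);print(n,ctrl.camera_params(n))
print(ctrl.camera_params('wrist'))
E
```

```text
0.0 [0.14361396 0.55634439 0.30297125] [-2.79449502e-04  1.26077535e-01  9.92020002e-01 -8.32554784e-04] 1.0055415889834802
side {'vertical_fov': 53.880682729679535, 'cx': 277.4742231992761, 'cy': 204.48344021237142, 'cam_to_world': array([[ 0.86858658, -0.25351655,  0.42577777,  0.19718929],
       [-0.49486965, -0.39917746,  0.77185581, -0.3901158 ],
       [-0.02571733, -0.88112809, -0.47217783,  0.5069799 ],
       [ 0.        ,  0.        ,  0.        ,  1.        ]])}
top {'vertical_fov': 47.41717724193671, 'cx': 281.891482464633, 'cy': 206.6917131599429, 'cam_to_world': array([[ 0.00890454, -0.99703688,  0.07640788,  0.44400436],
       [-0.99993389, -0.00943415, -0.00657326,  0.30210726],
       [ 0.00727463, -0.0763443 , -0.99705498,  1.31740415],
       [ 0.        ,  0.        ,  0.        ,  1.        ]])}
{'vertical_fov': 60.42314750349194, 'cx': 286.4532721059005, 'cy': 213.54949889332053, 'hand_eye': array([[ 5.84498097e-04, -9.56672170e-01, -2.91166650e-01,
         7.41079853e-02],
       [ 9.99999413e-01,  2.93681906e-04,  1.04249731e-03,
         8.12782663e-04],
       [-9.11817783e-04, -2.91167088e-01,  9.56671780e-01,
        -6.96833471e-02],
       [ 0.00000000e+00,  0.00000000e+00,  0.00000000e+00,
         1.00000000e+00]])}
```

View pics/top0.png

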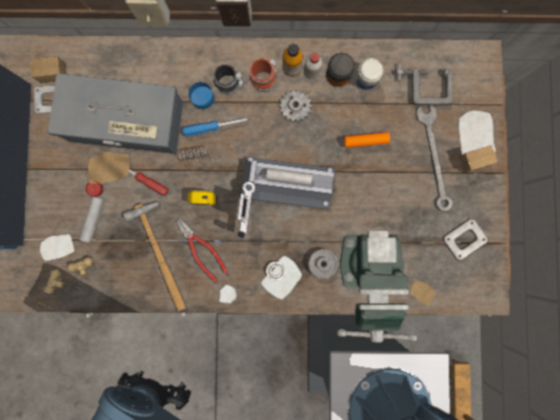

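View pics/side0.png

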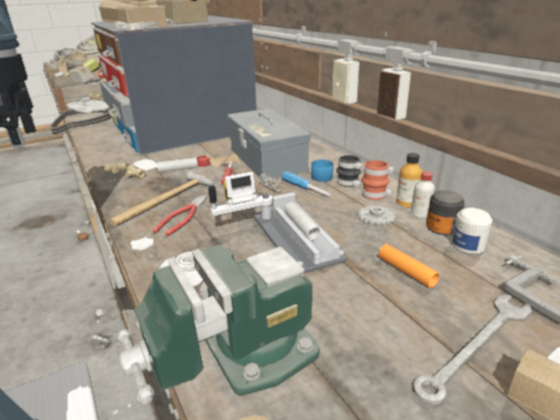

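The top view shows the fixture at about (290,183), with the end stop at the left (252,175), the pipe at (290,177), the swing arm from (250,187) to the knob at (242,232), the pulley at (323,263) and the tape at (202,198). The orange look-alike is at (368,139). In the side view the arm and flap are at about (240,195).

```bash
cat > h.py <<'E'
from bench import ctrl
import cv2,numpy as np
from scipy.spatial.transform import Rotation as R
def rot(q): return R.from_quat([q[1],q[2],q[3],q[0]])
def cam(n,o=None):
    p=ctrl.camera_params(n); f=210/np.tan(np.radians(p['vertical_fov']/2))
    if n=='wrist':
        o=o or ctrl.get_obs(); T=np.eye(4);T[:3,:3]=rot(o['eef_rot']).as_matrix();T[:3,3]=o['eef_pos']; T=T@p['hand_eye']
    else: T=p['cam_to_world']
    return T,f,p['cx'],p['cy']
def ray(c,u,v,z):
    T,f,cx,cy=c; d=T[:3,:3]@[(u-cx)/f,(v-cy)/f,1]; return T[:3,3]+d*(z-T[2,3])/d[2]
def proj(c,P):
    T,f,cx,cy=c; q=T[:3,:3].T@(np.array(P)-T[:3,3]); return q[:2]/q[2]*f+[cx,cy]
E
python3 - <<'E'
from h import *
im=cv2.imread('pics/top0.png')[130:280,180:380]
cv2.imwrite('pics/topc.png',cv2.resize(im,None,fx=4,fy=4,interpolation=cv2.INTER_CUBIC))
c=cam('top')
for u,v,z in [(250,187,.071),(242,232,.1),(252,175,.06),(268,175,.045),(311,180,.045),(323,263,.02),(202,198,.05),(290,177,.05)]: print(u,v,ray(c,u,v,z).round(3))
E
```

```text
250 187 [0.59  0.378 0.071]
242 232 [0.472 0.395 0.1  ]
252 175 [0.624 0.374 0.06 ]
268 175 [0.626 0.332 0.045]
311 180 [0.614 0.216 0.045]
323 263 [0.392 0.181 0.02 ]
202 198 [0.562 0.506 0.05 ]
290 177 [0.621 0.273 0.05 ]
```

View pics/topc.png

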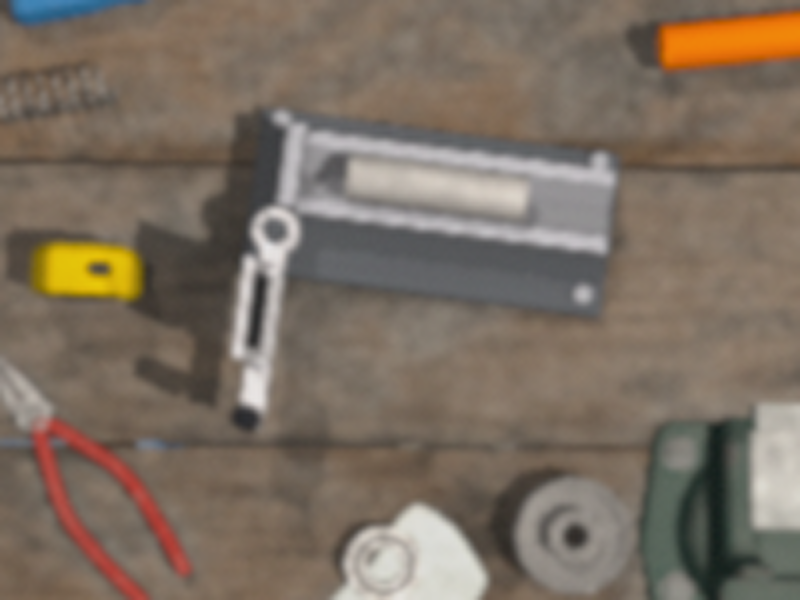

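The crop shows the end stop at the left at about (300,165), the pipe from (345,180) to (530,195), the hinge at (275,230), the knob at (248,415), and the flap and pad at about (250,310). The fixture's yaw is about -0.125 and the swing is about 0. I'll move over it for one close look.

>>> carry_out(steps=[-0.426,-0.145,-0.05,0,0,-0.128,0,-0.426,-0.145,-0.05,0,0,-0.128,0,-0.426,-0.145,-0.05,0,0,-0.128,0,-0.426,-0.145,-0.05,0,0,-0.128,0,-0.426,-0.145,-0.05,0,0,-0.128,0,-0.426,-0.145,-0.05,0,0,-0.128,0,-0.426,-0.145,-0.05,0,0,-0.128,0,-0.426,-0.145,-0.05,0,0,-0.128,0,-0.426,-0.145,-0.05,0,0,-0.128,0,-0.426,-0.145,-0.05,0,0,-0.128,0,-0.426,-0.145,-0.05,0,0,-0.128,0,-0.426,-0.145,-0.05,0,0,-0.128,0,-0.426,-0.145,-0.05,0,0,-0.128,0,-0.426,-0.145,-0.05,0,0,-0.128,0])

```text
time_s: 1.5
eef_pos: [0.5189, 0.3108, 0.3538]
eef_rot: [-0.0, 0.061, 0.998, -0.0]
wrist_force: [-0.1, -0.3, -0.0]
opening: -0.0
grasp_force: 0.0
```

```bash
python3 - <<'E'
from h import *
o=ctrl.get_obs();print(o['time_s'],o['eef_pos'],o['eef_rot'],o['opening'],o['wrist_force'])
np.save('T1.npy',cam('wrist',o)[0])
im=ctrl.camera('wrist')[:,:,::-1]; cv2.imwrite('pics/w1raw.png',im)
cv2.imwrite('pics/w1.png',cv2.resize(im,(800,600),interpolation=cv2.INTER_CUBIC))
E
```

```text
1.5 [0.51887623 0.31082617 0.35384783] [-1.38947551e-04  6.13506476e-02  9.98116265e-01 -4.03416351e-06] -0.0003275441468007596 [-0.14069724 -0.29462424 -0.01648955]
```

View pics/w1.png

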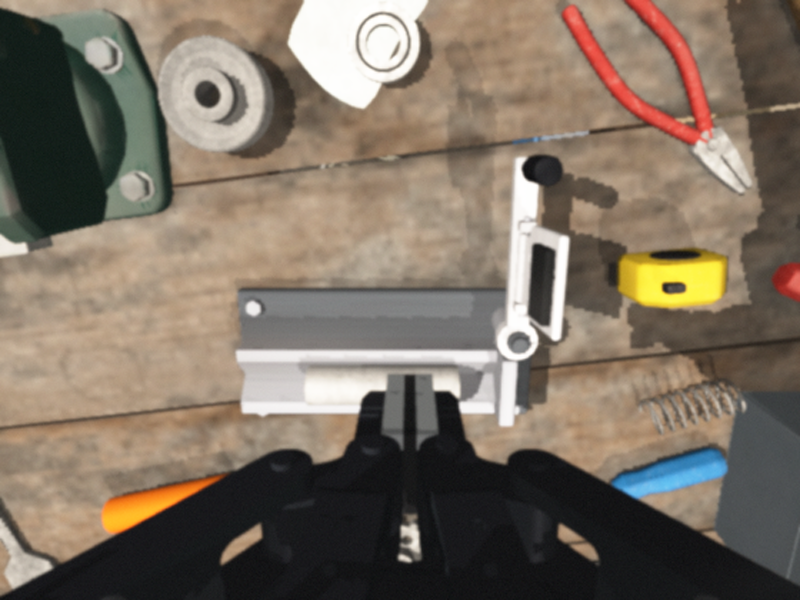

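The wrist view shows the fixture square with the tool: hinge cap (518,341), knob top (543,168), pipe ends at x=305 and 460 (y≈384), stop face at x≈500, and the block's -x edge at y≈351.

```bash
python3 - <<'E'
from h import *
c=cam('wrist'); c=(np.load('T1.npy'),)+c[1:]
S=1/1.42857
P={}
for n,u,v,z in [('hinge',518,341,.08),('knob',543,168,.118),('armend',524,160,.064),('pipeL',305,384,.055),('pipeR',460,384,.055),('edgeL',238,351,.04),('edgeR',497,352,.04),('far L',241,413,.04),('stopTop-x',501,352,.062),('stopTop+x',500,425,.062),('plate-xL',238,289,.012),('plate-xR',505,291,.012)]:
    P[n]=ray(c,u*S,v*S,z)
    print(n,P[n].round(4))
d=P['edgeR']-P['edgeL']; d2=P['plate-xR']-P['plate-xL']
for e in(d,d2): print('yaw',-np.arctan2(e[0],e[1]))
yaw=-np.arctan2(*(d+d2)[:2])
Rz=R.from_euler('z',yaw).as_matrix()
for n in P: print(n,(Rz.T@(P[n]-P['hinge'])+[-.045,.1,0]).round(4))
print('origin',P['hinge']-Rz@[-.045,.1,0],yaw)
E
```

```text
hinge [0.5853 0.3819 0.08  ]
knob [0.4656 0.3958 0.118 ]
armend [0.4624 0.3966 0.064 ]
pipeL [0.6111 0.2183 0.055 ]
pipeR [0.6259 0.339  0.055 ]
edgeL [0.5828 0.1662 0.04  ]
edgeR [0.6089 0.3717 0.04  ]
far L [0.6373 0.1566 0.04  ]
stopTop-x [0.5999 0.3718 0.062 ]
stopTop+x [0.6617 0.3666 0.062 ]
plate-xL [0.5388 0.1669 0.012 ]
plate-xR [0.5674 0.386  0.012 ]
yaw -0.12665737446247072
yaw -0.13016627476110393
hinge [-0.045  0.1    0.   ]
knob [-0.1655  0.0985  0.038 ]
armend [-0.1688  0.0989 -0.016 ]
pipeL [ 0.0015 -0.0589 -0.025 ]
pipeR [ 0.0008  0.0627 -0.025 ]
edgeL [-0.0199 -0.1142 -0.04  ]
edgeR [-0.0203  0.093  -0.04  ]
far L [ 0.0355 -0.1167 -0.04  ]
stopTop-x [-0.0292  0.0919 -0.018 ]
stopTop+x [ 0.0327  0.0947 -0.018 ]
plate-xL [-0.0636 -0.1191 -0.068 ]
plate-xR [-0.0633  0.1018 -0.068 ]
origin [0.61712941 0.27692057 0.08      ] -0.12846812411643657
```

>>> carry_out(steps=[-0.102,-0.115,0.05,0,0,0.006,0,-0.102,-0.115,0.05,0,0,0.006,0,-0.102,-0.115,0.05,0,0,0.006,0,-0.102,-0.115,0.05,0,0,0.006,0,-0.102,-0.115,0.1,0,0,0.006,0,-0.102,-0.115,0.14,0,0,0.006,0,-0.102,-0.115,0.18,0,0,0.006,0,-0.102,-0.115,0.2,0,0,0.006,0,-0.102,-0.115,0.21,0,0,0.006,0,-0.102,-0.115,0.22,0,0,0.006,0,-0.102,-0.115,0.23,0,0,0.006,0,-0.102,-0.115,0.239,0,0,0.006,0,-0.102,-0.115,0.239,0,0,0.006,0])

```text
time_s: 2.85
eef_pos: [0.6064, 0.183, 0.1141]
eef_rot: [-0.001, 0.065, 0.998, -0.0]
wrist_force: [0.1, -1.0, -0.2]
opening: 0.004
grasp_force: 0.0
```

```bash
python3 - <<'E'
from h import *
o=ctrl.get_obs();print(o['time_s'],o['eef_pos'],o['eef_rot'],o['wrist_force'])
im=ctrl.camera('side')[:,:,::-1]
cv2.imwrite('pics/s1.png',cv2.resize(im[150:300,180:380],(800,600),interpolation=cv2.INTER_CUBIC))
E
```

```text
2.85 [0.60641824 0.18303218 0.11407084] [-6.18190031e-04  6.53129468e-02  9.97864633e-01 -1.02416981e-04] [ 0.12705972 -0.9606493  -0.18520574]
```

View pics/s1.png

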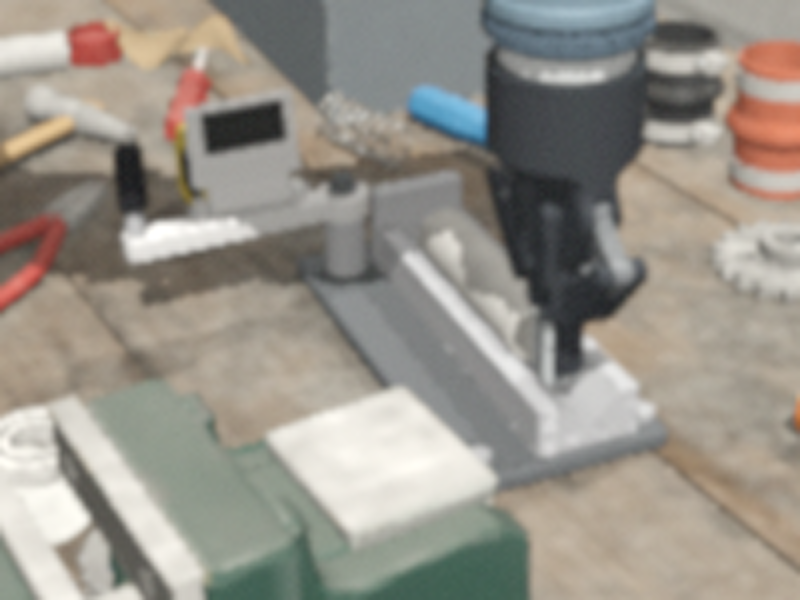

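The fingertips are in the groove at (560,350), behind the pipe's near end, and everything is clear. I'll push gently.

>>> carry_out(steps=[0,0.006,0,0,0,0,0,0,0.01,0,0,0,0,0,0,0.013,0,0,0,0,0,0,0.016,0,0,0,0,0,0,0.019,0,0,0,0,0,0,0.022,0,0,0,0,0,0,0.025,0,0,0,0,0,0,0.028,0,0,0,0,0,0,0.031,0,0,0,0,0,0,0.034,0,0,0,0,0,0,0.037,0,0,0,0,0,0,0.039,0,0,0,0,0,0,0.041,0,0,0,0,0,0,0.043,0,0,0,0,0,0,0.044,0,0,0,0,0,0,0.044,0,0,0,0,0])

```text
time_s: 4.5
eef_pos: [0.6127, 0.2269, 0.1149]
eef_rot: [0.0, 0.065, 0.998, 0.0]
wrist_force: [-1.3, -2.9, 2.2]
opening: 0.004
grasp_force: 1.2
```

>>> carry_out(steps=[0,0.001,0,0,0,0,0,0,0.002,0,0,0,0,0,0,0.003,0,0,0,0,0,0,0.003,0,0,0,0,0])

```text
time_s: 4.9
eef_pos: [0.6131, 0.2298, 0.1149]
eef_rot: [0.0, 0.065, 0.998, 0.0]
wrist_force: [-2.0, -2.0, 2.2]
opening: -0.001
grasp_force: 1.1
```

>>> carry_out(steps=[0,0.001,0,0,0,0,0,0,0.002,0,0,0,0,0,0,0.002,0,0,0,0,0])

```text
time_s: 5.2
eef_pos: [0.6133, 0.2318, 0.1149]
eef_rot: [0.0, 0.065, 0.998, 0.0]
wrist_force: [-1.1, -2.0, 1.7]
opening: -0.001
grasp_force: 1.0
```

>>> carry_out(steps=[0,0.001,0,0,0,0,0,0,0.002,0,0,0,0,0,0,0.002,0,0,0,0,0])

```text
time_s: 5.5
eef_pos: [0.6136, 0.2338, 0.1149]
eef_rot: [0.0, 0.065, 0.998, 0.0]
wrist_force: [-1.2, -2.8, 1.4]
opening: 0.001
grasp_force: 0.9
```

>>> carry_out(steps=[0,0.001,0,0,0,0,0,0,0.002,0,0,0,0,0,0,0.002,0,0,0,0,0])

```text
time_s: 5.8
eef_pos: [0.6138, 0.2356, 0.1149]
eef_rot: [-0.0, 0.065, 0.998, -0.0]
wrist_force: [-1.3, -3.2, 1.6]
opening: -0.0
grasp_force: 1.6
```

>>> carry_out(steps=[0,0.001,0,0,0,0,0,0,0.002,0,0,0,0,0,0,0.002,0,0,0,0,0])

```text
time_s: 6.1
eef_pos: [0.6139, 0.2359, 0.1148]
eef_rot: [-0.001, 0.065, 0.998, -0.002]
wrist_force: [-2.9, -9.5, 4.8]
opening: -0.001
grasp_force: 5.2
```

>>> carry_out(steps=[0,0.001,0,0,0,0,0,0,0.001,0,0,0,0,0])

```text
time_s: 6.3
eef_pos: [0.6139, 0.2361, 0.1149]
eef_rot: [-0.001, 0.065, 0.998, -0.002]
wrist_force: [-4.6, -12.9, 6.4]
opening: -0.001
grasp_force: 6.9
```

>>> carry_out(steps=[0,-0.005,0,0,0,0,0,0,-0.012,0,0,0,0,0,0,-0.015,-0.03,0,0,0,0,0,-0.015,-0.07,0,0,0,0,0,-0.015,-0.11,0,0,0,0,0,-0.015,-0.15,0,0,0,0,0.05,0.04,-0.15,0,0,0,0,0.1,0.1,-0.15,0,0,0,0,0.15,0.15,-0.15,0,0,0,0,0.17,0.178,-0.15,0,0,0,0,0.17,0.178,-0.15,0,0,0,0,0.17,0.178,-0.15,0,0,0,0,0.17,0.178,-0.15,0,0,0,0])

```text
time_s: 7.6
eef_pos: [0.4675, 0.4388, 0.2648]
eef_rot: [0.0, 0.064, 0.998, 0.0]
wrist_force: [1.0, -1.0, 0.2]
opening: 0.002
grasp_force: 0.0
```

```bash
python3 - <<'E'
from h import *
o=ctrl.get_obs();print(o['time_s'],o['eef_pos'],o['eef_rot'],o['wrist_force'])
d=np.array(o['eef_pos'])-[.6171,.2769,0];print(R.from_euler('z',.128).apply(d))
im=ctrl.camera('wrist')[:,:,::-1]
cv2.imwrite('pics/w2.png',cv2.resize(im,(800,600),interpolation=cv2.INTER_CUBIC))
c=cam('wrist',o);np.save('T2.npy',c[0])
E
```

```text
7.6 [0.46750713 0.4387516  0.26480086] [2.93428280e-06 6.35267249e-02 9.97980104e-01 2.60697412e-04] [ 0.97691492 -1.04615109  0.16417252]
[-0.16902956  0.14143187  0.26480086]
```

View pics/w2.png

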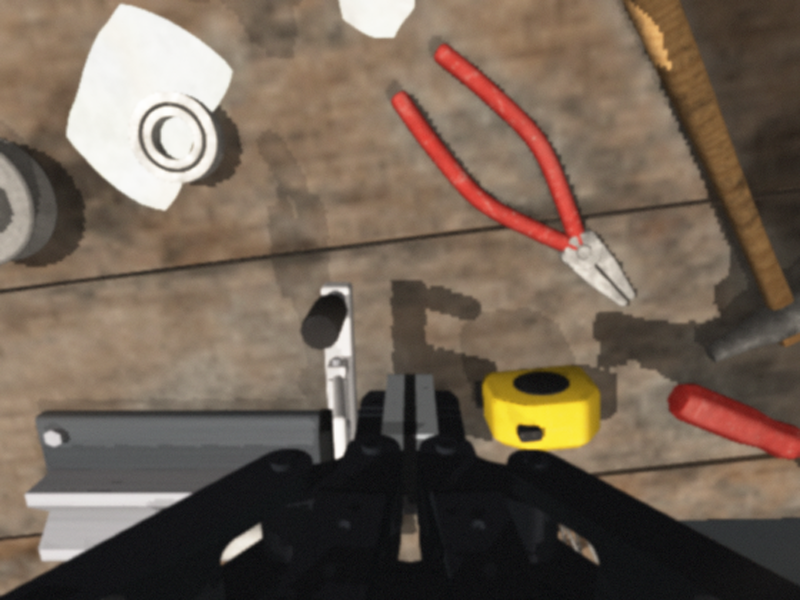

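The fingers (410,380) hover to the right of the arm, on its trailing side, with the knob at (325,320); the tape (540,410) is clear and low. I'll descend, then sweep the arc.

>>> carry_out(steps=[0,0,0.04,0,0,0,0,0,0,0.08,0,0,0,0,0,0,0.1,0,0,0,0,0,0,0.104,0,0,0,0,0.001,-0.01,0.104,0,0,0,0,0.001,-0.016,0.104,0,0,0,0,0.001,-0.021,0.104,0,0,0,0])

```text
time_s: 8.35
eef_pos: [0.4662, 0.416, 0.1628]
eef_rot: [0.001, 0.066, 0.998, 0.001]
wrist_force: [0.8, 1.0, -1.4]
opening: -0.002
grasp_force: 0.5
```

>>> carry_out(steps=[0.001,-0.006,0,0,0,-0.05,0,0.0014,-0.0126,0,0,0,-0.1,0,0.0015,-0.0252,0,0,0,-0.2,0,0.0003,-0.0378,0,0,0,-0.3,0,-0.0021,-0.0503,0,0,0,-0.4,0,-0.0057,-0.0624,0,0,0,-0.5,0,-0.0105,-0.0741,0,0,0,-0.6,0,-0.0165,-0.0852,0,0,0,-0.7,0,-0.0236,-0.0957,0,0,0,-0.8,0,-0.0316,-0.1055,0,0,0,-0.9,0,-0.0406,-0.1144,0,0,0,-1.0,0,-0.0505,-0.1223,0,0,0,-1.1,0,-0.0611,-0.1293,0,0,0,-1.2,0,-0.0723,-0.1351,0,0,0,-1.3,0,-0.084,-0.1398,0,0,0,-1.4,0,-0.084,-0.1398,0,0,0,-1.4,0])

```text
time_s: 9.95
eef_pos: [0.5319, 0.266, 0.1625]
eef_rot: [0.001, -0.593, 0.806, -0.001]
wrist_force: [0.3, -0.3, -0.2]
opening: 0.001
grasp_force: 0.0
```

```bash
python3 - <<'E'
from h import *
o=ctrl.get_obs();print(o['time_s'],o['eef_pos'],o['wrist_force'])
d=np.array(o['eef_pos'])-[.6171,.2769,0];print(R.from_euler('z',.128).apply(d), rot(o['eef_rot']).as_matrix()[:,1])
im=ctrl.camera('top')[:,:,::-1]
im2=ctrl.camera('side')[:,:,::-1]
a=cv2.resize(im[140:260,210:350],(400,343),interpolation=cv2.INTER_CUBIC)
b=cv2.resize(im2[140:260,190:330],(400,343),interpolation=cv2.INTER_CUBIC)
cv2.imwrite('pics/m3.png',np.hstack([a,b]))
E
```

```text
9.95 [0.53188289 0.26599165 0.16249942] [ 0.25253508 -0.34992044 -0.17975173]
[-0.08312751 -0.02169714  0.16249942] [-0.95465742  0.29769231 -0.00291406]
```

View pics/m3.png

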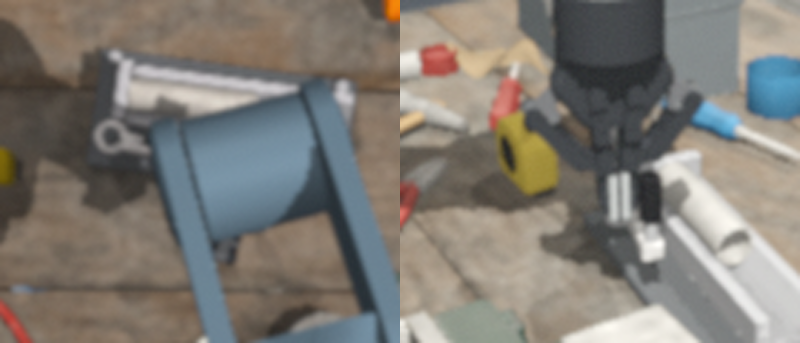

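The arm is swung most of the way in: in the side view the knob at (650,195) is just inside the fingers (620,195). Next come the slow final approach and the contact check.

>>> carry_out(steps=[0.001,-0.005,0,0,0,-0.04,0,0.001,-0.01,0,0,0,-0.08,0,0.0015,-0.014,0,0,0,-0.12,0,0.0015,-0.017,0,0,0,-0.17,0,0.0015,-0.019,0,0,0,-0.17,0,0.0015,-0.019,0,0,0,-0.17,0])

```text
time_s: 10.65
eef_pos: [0.5476, 0.2601, 0.1611]
eef_rot: [0.0, -0.658, 0.753, 0.0]
wrist_force: [-0.5, 0.5, -0.0]
opening: 0.001
grasp_force: 0.2
```

>>> carry_out(steps=[0,-0.001,0,0,0,0,0,0,-0.002,0,0,0,0,0,0,-0.002,0,0,0,0,0])

```text
time_s: 10.95
eef_pos: [0.5499, 0.2597, 0.161]
eef_rot: [0.0, -0.659, 0.752, -0.0]
wrist_force: [-0.6, 0.5, 0.9]
opening: 0.005
grasp_force: 0.4
```

>>> carry_out(steps=[0,-0.001,0,0,0,0,0,0,-0.002,0,0,0,0,0,0,-0.002,0,0,0,0,0])

```text
time_s: 11.25
eef_pos: [0.552, 0.2593, 0.1609]
eef_rot: [0.0, -0.659, 0.752, -0.0]
wrist_force: [-0.7, -1.1, 0.4]
opening: 0.003
grasp_force: 0.2
```

>>> carry_out(steps=[0,-0.001,0,0,0,0,0,0,-0.002,0,0,0,0,0,0,-0.002,0,0,0,0,0])

```text
time_s: 11.55
eef_pos: [0.5532, 0.2591, 0.1608]
eef_rot: [-0.001, -0.659, 0.752, 0.001]
wrist_force: [-4.9, -0.4, 2.9]
opening: -0.001
grasp_force: 2.4
```

>>> carry_out(steps=[0,-0.001,0,0,0,0,0,0,-0.002,0,0,0,0,0,0,-0.002,0,0,0,0,0])

```text
time_s: 11.85
eef_pos: [0.5536, 0.2591, 0.1607]
eef_rot: [-0.002, -0.659, 0.752, 0.002]
wrist_force: [-12.3, -0.7, 8.6]
opening: 0.001
grasp_force: 6.1
```

The arm is fully in against its stop (12 N of contact). I'll back off and go behind the flap, above arm height.

>>> carry_out(steps=[0,0.01,0,0,0,0,0,0,0.03,-0.01,0,0,0,0,0,0.044,-0.028,0,0,0,0,0,0.044,-0.028,0,0,0,0,-0.03,0.044,-0.028,0,0,0,0,-0.055,0.044,-0.028,0,0,0,0,-0.068,0.044,-0.028,0,0,0,0,-0.068,0.044,-0.028,0,0,0,0,-0.068,0.044,-0.028,0,0,0,0])

```text
time_s: 12.75
eef_pos: [0.5211, 0.3315, 0.1882]
eef_rot: [-0.001, -0.659, 0.752, -0.0]
wrist_force: [-0.5, -0.3, 0.0]
opening: 0.002
grasp_force: 0.0
```

```bash
python3 - <<'E'
from h import *
o=ctrl.get_obs();print(o['time_s'],o['eef_pos'],o['wrist_force'])
d=np.array(o['eef_pos'])-[.6171,.2769,0];print(R.from_euler('z',.128).apply(d))
im=ctrl.camera('wrist')[:,:,::-1]
im2=ctrl.camera('side')[:,:,::-1]
a=cv2.resize(im,(400,300),interpolation=cv2.INTER_CUBIC)
b=cv2.resize(im2[140:245,190:330],(400,300),interpolation=cv2.INTER_CUBIC)
cv2.imwrite('pics/m4.png',np.hstack([a,b]))
E
```

```text
12.75 [0.52105827 0.33146791 0.18818216] [-0.54171056 -0.32727769  0.00731717]
[-0.10222167  0.0418617   0.18818216]
```

View pics/m4.png

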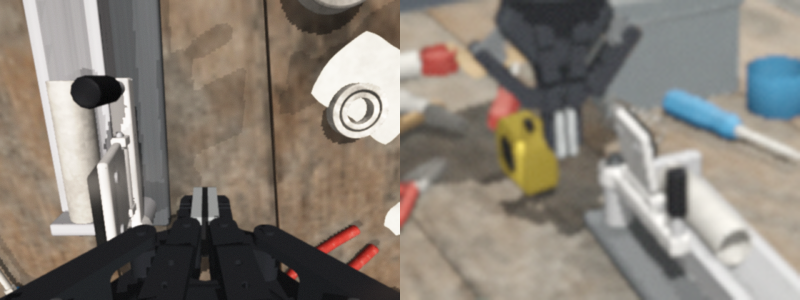

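The fingers are behind the flap (wrist view: fingers at (205,200), flap at (110,195)). The arm is parallel to the groove, with the pipe at the stop. I'll fold the flap now.

>>> carry_out(steps=[0,-0.015,0,0,0,0,0,0,-0.025,0,0,0,0,0,0,-0.032,0,0,0,0,0,0,-0.039,0,0,0,0,0,0,-0.046,0,0,0,0,0,0,-0.05,0,0,0,0,0,0,-0.055,0,0,0,0,0,0,-0.06,0.001,0,0,0,0,0,-0.064,0.002,0,0,0,0,0,-0.068,0.004,0,0,0,0,0,-0.072,0.0056,0,0,0,0,0,-0.076,0.008,0,0,0,0,0,-0.0795,0.0107,0,0,0,0,0,-0.083,0.014,0,0,0,0,0,-0.0857,0.0173,0,0,0,0,0,-0.088,0.021,0,0,0,0,0,-0.0905,0.025,0,0,0,0,0,-0.0905,0.025,0,0,0,0])

```text
time_s: 14.65
eef_pos: [0.6108, 0.3198, 0.1629]
eef_rot: [-0.001, -0.659, 0.752, 0.0]
wrist_force: [-1.2, -0.4, 0.1]
opening: -0.002
grasp_force: 0.0
```

>>> carry_out(steps=[0,-0.0015,0.004,0,0,0,0,0,-0.003,0.0085,0,0,0,0,0,-0.004,0.012,0,0,0,0,0,-0.004,0.014,0,0,0,0,0,-0.004,0.014,0,0,0,0])

```text
time_s: 15.15
eef_pos: [0.6146, 0.3196, 0.1493]
eef_rot: [-0.0, -0.659, 0.752, 0.0]
wrist_force: [-0.2, 0.0, 0.8]
opening: 0.0
grasp_force: 0.0
```

>>> carry_out(steps=[0,0,0.001,0,0,0,0,0,0,0.002,0,0,0,0,0,0,0.002,0,0,0,0])

```text
time_s: 15.45
eef_pos: [0.6147, 0.3196, 0.1478]
eef_rot: [-0.0, -0.659, 0.752, 0.0]
wrist_force: [-0.7, -1.0, 1.0]
opening: -0.005
grasp_force: 0.4
```

>>> carry_out(steps=[0,0,0.001,0,0,0,0,0,0,0.002,0,0,0,0,0,0,0.002,0,0,0,0])

```text
time_s: 15.75
eef_pos: [0.6148, 0.3196, 0.1467]
eef_rot: [0.0, -0.659, 0.752, -0.0]
wrist_force: [-1.7, -0.3, 6.2]
opening: -0.003
grasp_force: 3.1
```

>>> carry_out(steps=[0,0,0.001,0,0,0,0,0,0,0.002,0,0,0,0,0,0,0.002,0,0,0,0])

```text
time_s: 16.05
eef_pos: [0.6149, 0.3196, 0.1466]
eef_rot: [0.0, -0.659, 0.752, -0.0]
wrist_force: [-7.4, -3.2, 16.3]
opening: 0.002
grasp_force: 8.2
```

The flap stops firmly at a tip height of about 0.074. I'll lift away and check.

>>> carry_out(steps=[0,0,-0.005,0,0,0,0,0,0,-0.03,0,0,0,0,0,0,-0.07,0,0,0,0,0,0,-0.12,0,0,0,0,0,0.05,-0.16,0,0,0,0,0,0.1,-0.18,0,0,0,0,0,0.13,-0.18,0,0,0,0,0,0.13,-0.18,0,0,0,0,0,0.13,-0.18,0,0,0,0])

```text
time_s: 16.95
eef_pos: [0.4853, 0.3371, 0.3243]
eef_rot: [0.001, -0.66, 0.752, -0.0]
wrist_force: [0.5, -0.5, -0.1]
opening: 0.0
grasp_force: 0.0
```

```bash
python3 - <<'E'
from h import *
o=ctrl.get_obs();print(o['time_s'],o['eef_pos'],o['wrist_force'])
im=ctrl.camera('wrist')[:,:,::-1]
im2=ctrl.camera('side')[:,:,::-1]
a=cv2.resize(im,(400,300),interpolation=cv2.INTER_CUBIC)
b=cv2.resize(im2[150:255,210:350],(400,300),interpolation=cv2.INTER_CUBIC)
cv2.imwrite('pics/m5.png',np.hstack([a,b]))
E
```

```text
16.95 [0.48525748 0.33711611 0.32428821] [ 0.49120982 -0.51975107 -0.09390551]
```

View pics/m5.png

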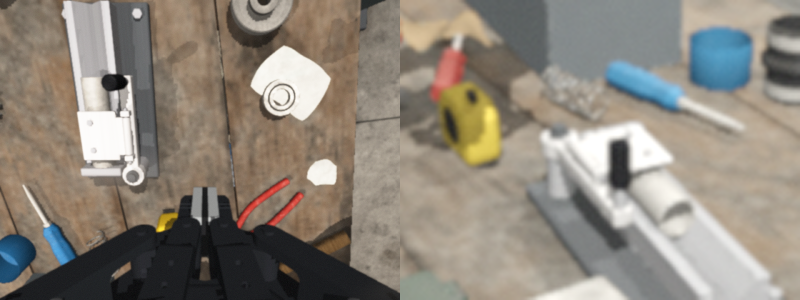

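The flap lies flat over the pipe (wrist view (100,135)), with the arm beside the groove. A quick numeric check before handing in.

```bash
python3 - <<'E'
from h import *
c=cam('wrist');S=1.4
for n,u,v,z in [('hinge',133,176,.08),('armend base',128,85,.064),('knobtop',113,82,.118),('pipe near end',98,77,.058),('stopface',98,168,.062)]:
    print(n,R.from_euler('z',.128).apply(ray(c,u*S,v*S,z)-[.6171,.2769,0]).round(4))
E
```

```text
hinge [-0.0429  0.0963  0.08  ]
armend base [-0.0421 -0.0182  0.064 ]
knobtop [-0.0425 -0.0233  0.118 ]
pipe near end [-0.0038 -0.0278  0.058 ]
stopface [0.0094 0.0917 0.062 ]
```

```bash
python3 -c "
from bench import ctrl
print(ctrl.hand_in())"
```

```text
the job is handed in; nothing more can be done
None
```

The job is handed in: the pipe is against the end stop, the arm was swung fully in with the flap still up, and the flap was then folded down onto the pipe; the robot never touched the pulley or tape measure, and the hand-in gave no verdict.

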